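# Drive the hinge pin out of a centrifuge lid hinge and catch it

## Task

The pin of the centrifuge lid hinge has to come out. Set the long-handled catch tray flat on the bench under the bore of the hinge stand, with its pan centred below the bore, then drive the pin down and out through the bottom with the punch that fits the bore so that it drops into the pan and never onto the bench. Stand the punch back upright in its rack and draw the tray out, with the pin in it, until the pan is no longer under the stand; leave the tray flat on the bench and everything else where it is.

Things in the scene. Friction and masses are not known exactly. Their poses are not given: they have to be found in the camera images.
- hinge_stand: fixed aluminium bridge under a grey lid hinge. Origin on the bench below the bore, z up. A passage runs under it along its x: plate 50 (x) x 110 (y) x 10 mm, underside 50 mm above the bench; legs leave 86 mm clear in y, feet reach y = +-74. The tray comes in from its -x side; the amber jar stands before the +x side. Hinge block 30 x 30 mm, 60 to 94 mm up, 7 mm leaves along y
- bore_top (a point): centre of the bore's mouth, 94 mm above the bench. The bore, 11 mm in diameter, goes straight down through the block (plate hole below it: 21 mm). Two sprung catches in its walls, 70 mm above the bench, sit in a groove of the pin: it takes a push of about 5 to 10 N to start it down, less after that; it falls free once its top is below the catches. The punch can go 38 mm deep
- pin: loose steel pin, 10 mm diameter, 38 mm long, with a groove round its middle, upright in the bore with its top about 4 mm below the bore's mouth. Origin at its centre, z along its length
- tray: loose steel catch tray (about 0.25 kg). Origin on its underside below the centre of its upright grip, a plastic block 30 (x) x 12 (y) x 55 mm tall. A flat stem, 16 mm wide and 6 mm high, runs along +x to the pan, whose centre is 105 mm from the grip: pan 66 (x) x 56 (y) mm outside, 3 mm walls 16 mm high, floor 4 mm thick
- tray_pan (a point): centre of the pan's floor, top face, 4 mm above the tray's underside; axes as the tray
- slim_punch: loose steel punch that fits the bore, standing upright in the rack: round shank 6 mm in diameter and 48 mm long, collar 28 mm in diameter and 6 mm thick above it (48 to 54 mm), handle 18 mm in diameter from 54 to 116 mm. Origin at the tip of the shank, z up along the punch. About 0.12 kg. Its collar rests on the rack, so the tip is 18 mm above the bench
- thick_punch: loose punch like the other but too thick for the bore: shank 14 mm, collar 32 mm, handle 24 mm in diameter, same heights. Leave it in the rack
- rack: fixed grey punch rack, plate 60 (x) x 140 (y) x 8 mm, top face 66 mm above the bench, on end cheeks, open in front so that the shanks show. Two holes 18 mm in diameter at y = -40 and +40 mm, one punch in each. Origin on the bench under its centre
- rack_hole0 (a point): centre of the hole at y = -40 mm, on the rack's top face
- rack_hole1 (a point): centre of the hole at y = +40 mm, on the rack's top face
- wash_bottle: bystander: white bottle with a blue cap, 60 mm diameter, 150 mm tall, beside the stand. Origin under its centre
- amber_jar: bystander: small amber jar, 48 mm diameter, 85 mm tall, behind the stand. Origin under its centre
- tip_box: bystander: pipette tip box 55 (x) x 75 (y) x 56 mm, beside the tray's way in. Origin under its centre
Mind the look-alikes: they are no part of the job. What is shaped like the slim_punch but blue or pink is not meant.

How it is judged (in metres and radians):
On the way, in this order (a step that is already met when the one before it is completed fails the run):
1. the catch tray stands flat with its pan centred under the bore within 22 mm, the pin still up in the bore (horizontal distance between tray_pan and bore_top below 0.022 m and height (world z) of tray below 0.004 m and angle between tray's own z axis and vertical below 0.06 rad and z of pin in the frame of hinge_stand above 0.064 m), for 0.2 s.
2. the slim punch pushes on the pin, which has gone down at least 9 mm (contact force between slim_punch and pin above 1 N and z of pin in the frame of hinge_stand below 0.06 m).
3. the pin has dropped into the pan, the tray still under the bore (horizontal distance between pin and tray_pan below 0.036 m and z of pin in the frame of tray_pan below 0.028 m and horizontal distance between tray_pan and bore_top below 0.03 m), for 0.2 s.
At the end, for the whole second after the job is handed in: The pin lies or stands in the pan; the tray is flat on the bench (within 4 mm and 3 degrees) and at rest, its pan centre at least 57 mm from below the bore; the slim punch stands upright in a rack hole, collar down on the rack (within 5 mm) (horizontal distance between pin and tray_pan below 0.036 m and z of pin in the frame of tray_pan below 0.028 m and height (world z) of tray below 0.004 m and angle between tray's own z axis and vertical below 0.06 rad and horizontal distance between tray_pan and bore_top above 0.057 m and linear speed of tray below 0.02 m/s and linear speed of pin below 0.05 m/s and (horizontal distance between slim_punch and rack_hole0 below 0.012 m or horizontal distance between slim_punch and rack_hole1 below 0.012 m) and z of slim_punch in the frame of rack between 0.012 and 0.023 m and angle between slim_punch's own z axis and vertical below 0.12 rad); the robot touches nothing.
It fails at once if the pin falls outside the tray (horizontal distance between pin and tray_pan above 0.05 m and height (world z) of pin below 0.035 m).
It fails at once if the other punch is taken from its place (moved over 30 mm) (distance of thick_punch from where it was at the start of the episode above 0.03 m).
It fails at once if a bystander is shifted over 25 mm or tipped (distance of any of wash_bottle, amber_jar, tip_box from where it was at the start of the episode above 0.025 m or angle between any of wash_bottle, amber_jar, tip_box's own z axis and vertical above 0.4 rad).
It also fails if it takes over 72 s, if anything falls off the work surface, if the arm or the gripper's body presses on something with over 40 N, if the wrist force passes 120 N, or if a joint passes its speed limit or range.

## Robot

A 6-joint arm with a two-finger parallel gripper is mounted at the origin on the work surface. World frame = base frame: x ahead of the robot, y to its left, z up, the work surface at z = 0. Lengths are in mm, angles in degrees, forces in N, time in s.
With the tool pointing down it reaches from about 300 to 850 mm from the base axis. Payload 4.2 kg.
Tool frame: the origin (TCP) lies midway between the tips of the shut fingers; the grasp point (between the pads) lies 19 mm behind it (env.hold_point_z is the z of the grasp point in the tool frame, in mm); z points along the fingers, y is the direction in which the jaws open and shut (so a half turn about z gives the same grasp; the last joint's range is limited). The gripper opens to 91 mm and grips with 3 to 60 N. Pads are 32 mm wide; open, the fingers measure 118 mm over their backs; the gripper's body (76 mm by 178 mm) begins 60 mm behind the grasp point.
Start: joints at [-73.281, 18.312, 89.639, -0, 72.044, -1.146], TCP at [176.398, -547.293, 188.876] pointing down, gripper open.
Joint ranges: [-177.97, 177.97], [-48.28, 115.42], [12.27, 149.76], [-77.06, 257.06], [2.81, 150.46], [-146.56, 146.56]. Speed limits (degrees/s): [147.25, 147.25, 180, 180, 180, 180].

## Interface

Orientations are given as [roll, pitch, yaw] about the fixed x, y, z axes, in that order (R = Rz(yaw) Ry(pitch) Rx(roll)).
In Python, from workcell import env, grab_frame, camera_params, spotter gives the robot as it stands. The module is installed in compiled form; this text tells all that it offers.
- The arm moves only by the shell command python3 -m jog 'ROWS' [FORCE]. ROWS is text: rows parted by semicolons, each of 7 numbers parted by spaces: the turn, a rotation vector about the world's x, y, z in units of 5 degrees (1.0 is 5 degrees), then the shift along the world's x, y, z in units of 25 mm (1.0 is 25 mm), then the opening, from 0 (shut) to 1 (fully open). A call has 1 to 5 rows; each row is the pose to reach, as a shift and turn from the pose commanded when the call began; what a row does not reach only later rows make up. A row lasts 1/8 s, in which the tool goes at most 62.5 mm and 10.7 degrees, less where a joint would pass 70% of its speed; a pose out of reach is approached as far as the arm can. A call with a gripper value outside its range is refused whole. The fingers move at their own pace and stop on an object; FORCE is the grip in N (left out, the last holds). Time passes only in rows, so rows that repeat a pose let the fingers close. It gives the time, the measured TCP pose, the force and the opening at its end, in the units of the state.
- env.state(): the state, without advancing time (a new reading comes with each control period).
- grab_frame(name): name is "scene" or "top"; returns the picture (400x640x3 uint8, red, green, blue); there is no depth.
- camera_params(name): a dict with "K" (3x3 intrinsics, pixels), "dist" ([k1, k2, p1, p2, k3] as OpenCV has them; the pictures are not rectified), "rvec" (rotation vector, rad) and "tvec" (3), from world to camera coordinates, as OpenCV has them. Camera axes: x right, y down, z forward; pixel columns grow to the right and rows downward; lengths in mm; the calibration is good to about 2 mm. A picture is of the moment at which its call begins. camera_params takes no time and is no camera call.
- env.job_done(): hands the job in, once; it reports no verdict.
Trained networks look in the newest picture that a camera, given by its name, has taken for a name from the list of things; names that differ only in an ending like _2 or _b are one class to them, and where a whole thing is asked for, a point or a joint stands for the part that bears it (a point fixed in the world has none). Each returns a list of dicts, best first, with "conf" (0 to 1); they miss things now and then, are a little off and sometimes report something else, mostly with a low value. They report only what shows in the picture. A call takes as long as a camera call. They do not tell look-alikes from the thing itself.
- spotter.look_for(query, camera): "box" ([left, top, width, height] in pixels, round what is visible of it).
- spotter.trace(query, camera): "region" (400x640 bool, what is visible of it) and "box" ([left, top, width, height] in pixels, round what is visible of it).
The state is a dict: "time_s": time; "qpos": joint angles; "qvel": joint speeds; "effort": joint torques, N m; "ee_pos": TCP position; "ee_rot": TCP orientation; "force": force on the tool from outside, world axes, zero at the start; "torque": the same for the moment, N m; "gripper_width": finger opening in mm.
Only numpy, scipy, OpenCV 4.12 (cv2) and the standard library are available. Lean on these libraries where they do the work, as an engineer would, in place of code of your own. Each camera call takes 0.05 s, during which the arm holds its last target. There are 200 camera calls.

## Working session

There is one attempt and no reset: what is moved stays moved. The work goes in short steps, Python scripts to look and compute and a shell command to move; the robot and the scene stay as the last step left them, time stands still between calls to the robot, and variables do not carry over. Pictures are saved under pics/ and viewed, about 8 in all and at most 12, crops included, and the job is handed in when it is done.

```bash
mkdir -p pics
cat > h.py <<'E'
import numpy as np, cv2
from workcell import env, grab_frame, camera_params, spotter
def ray(cam,uv):
    p=camera_params(cam);K=np.array(p["K"],float);d=np.array(p["dist"],float)
    R=cv2.Rodrigues(np.array(p["rvec"],float))[0];t=np.array(p["tvec"],float).ravel()
    n=cv2.undistortPoints(np.array([[uv]],float),K,d)[0,0]
    return -R.T@t, R.T@np.array([n[0],n[1],1.])
def at_z(cam,uv,z):
    c,r=ray(cam,uv); return c+r*(z-c[2])/r[2]
def proj(cam,P):
    p=camera_params(cam)
    return cv2.projectPoints(np.array(P,float).reshape(-1,1,3),np.array(p["rvec"],float),np.array(p["tvec"],float),np.array(p["K"],float),np.array(p["dist"],float))[0][:,0]
def save(cam,name,box=None,s=1):
    im=grab_frame(cam)[:,:,::-1]
    if box: l,t,w,h=box; im=im[t:t+h,l:l+w]
    im=cv2.resize(im,None,fx=s,fy=s,interpolation=cv2.INTER_CUBIC); cv2.imwrite("pics/"+name,im)
E
python3 - <<'E'
from h import *
a=grab_frame("top");b=grab_frame("scene")
for c,i in(("top",a),("scene",b)):
    cv2.imwrite(f"pics/{c}0.png",np.ascontiguousarray(i[:,:,::-1]))
    print(c,"cam at",ray(c,(320,200))[0].round())
    for q in["hinge_stand","tray","slim_punch","thick_punch","rack","wash_bottle","amber_jar","tip_box","pin"]:
        print(q,[(np.round(r["box"]).tolist(),round(r["conf"],2)) for r in spotter.look_for(q,c)][:4])
print(env.hold_point_z,env.state()["time_s"])
E
```

```text
top cam at [ 434.   22. 1286.]
hinge_stand [([275.0, 161.0, 59.0, 35.0], 0.91)]
tray [([160.0, 209.0, 33.0, 61.0], 0.76)]
slim_punch [([430.0, 252.0, 14.0, 10.0], 0.71), ([414.0, 217.0, 18.0, 9.0], 0.61), ([440.0, 217.0, 16.0, 12.0], 0.58)]
thick_punch [([460.0, 259.0, 21.0, 11.0], 0.76), ([418.0, 239.0, 61.0, 41.0], 0.68), ([342.0, 155.0, 22.0, 28.0], 0.36)]
rack [([413.0, 241.0, 65.0, 40.0], 0.72)]
wash_bottle [([339.0, 153.0, 25.0, 32.0], 0.72)]
amber_jar [([274.0, 135.0, 20.0, 27.0], 0.56)]
tip_box [([259.0, 218.0, 33.0, 31.0], 0.7), ([159.0, 210.0, 36.0, 59.0], 0.47)]
pin []
scene cam at [1302. -745.  763.]
hinge_stand [([332.0, 194.0, 30.0, 51.0], 0.87)]
tray [([348.0, 149.0, 43.0, 24.0], 0.76)]
slim_punch [([199.0, 240.0, 16.0, 38.0], 0.81), ([192.0, 212.0, 16.0, 29.0], 0.73), ([225.0, 229.0, 15.0, 37.0], 0.67)]
thick_punch [([159.0, 223.0, 17.0, 40.0], 0.78)]
rack [([154.0, 227.0, 66.0, 57.0], 0.78)]
wash_bottle [([312.0, 205.0, 23.0, 61.0], 0.61)]
amber_jar [([371.0, 204.0, 23.0, 34.0], 0.93), ([154.0, 223.0, 68.0, 57.0], 0.65)]
tip_box [([316.0, 175.0, 26.0, 36.0], 0.97), ([334.0, 194.0, 27.0, 55.0], 0.44)]
pin [([345.0, 148.0, 50.0, 29.0], 0.46)]
-18.8 1.0
```

View pics/top0.png

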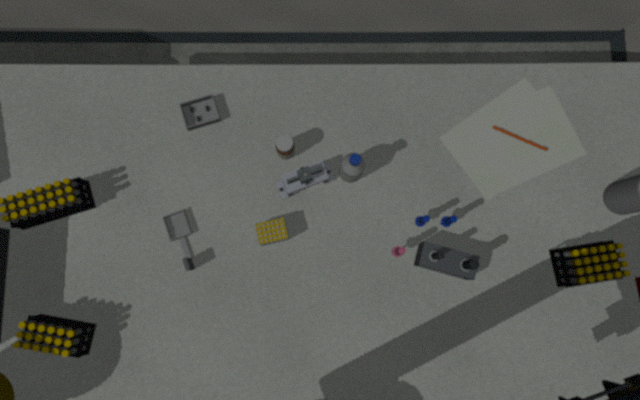

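View pics/scene0.png

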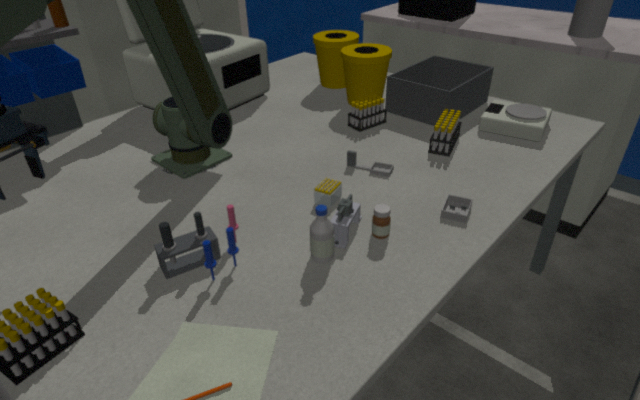

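The slim punch is the grey-handled one at (435,256) in the top view, with the thick one at (466,265). The tray pan is at (178,222) with its grip at (188,264), and the hinge block is at (306,175). Next I'll enlarge the crops to measure more precisely.

Run:
```python
from h import *
a=cv2.imread("pics/top0.png");b=cv2.imread("pics/scene0.png")
def cr(i,l,t,w,h,s):
    o=cv2.resize(i[t:t+h,l:l+w],None,fx=s,fy=s,interpolation=cv2.INTER_CUBIC)
    o=cv2.convertScaleAbs(o,alpha=1.6)
    for x in range(0,w,10): cv2.line(o,(x*s,0),(x*s,6 if (l+x)%50 else 14),(0,255,255),1)
    for y in range(0,h,10): cv2.line(o,(0,y*s),(6 if (t+y)%50 else 14,y*s),(0,255,255),1)
    return o
m=np.vstack([np.hstack([cr(a,270,130,100,70,4),cr(a,410,230,100,70,4)]),
 np.hstack([cr(a,150,200,50,75,4),cr(b,310,180,80,75,4),cr(b,150,200,70,75,4)])])
print(m.shape);cv2.imwrite("pics/m.png",m)
```

```text
(580, 800, 3)
```

View pics/m.png

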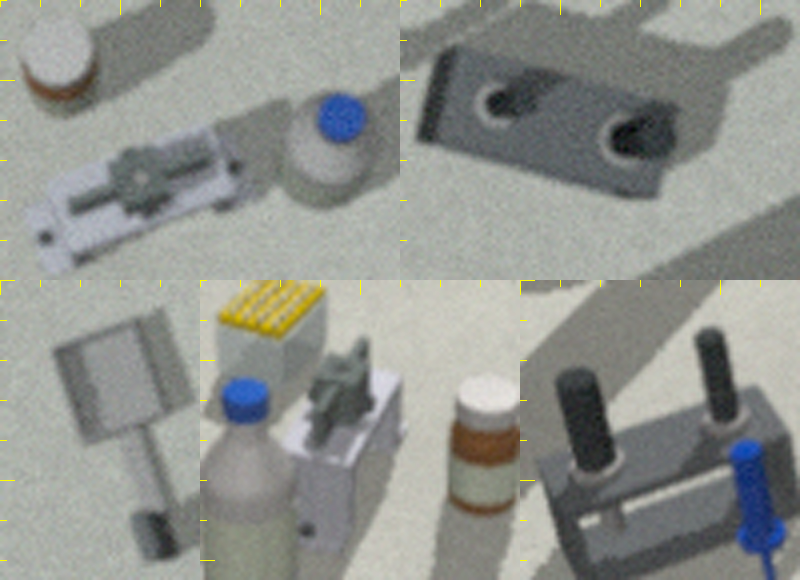

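```bash
cat > fit.py <<'E'
from h import *
from scipy.optimize import minimize
def box(x0,x1,y0,y1,z0,z1): return np.array([[x,y,z] for x in(x0,x1) for y in(y0,y1) for z in(z0,z1)],float)
M={"hinge_stand":[box(-25,25,-55,55,0,60),box(-22,22,-74,74,0,6),box(-15,15,-15,15,60,94)],
 "tray":[box(72,138,-28,28,0,16),box(0,105,-8,8,0,6),box(-15,15,-6,6,0,55)],
 "rack":[box(-30,30,-70,70,0,66)]}
def place(P,q):
    c,s=np.cos(q[2]),np.sin(q[2]); return P@np.array([[c,s,0],[-s,c,0],[0,0,1]])+[q[0],q[1],0]
def sil(name,q,cam):
    m=np.zeros((400,640),np.uint8)
    out=np.zeros((1600,2560),np.uint8)
    for B in M[name]:
        h=cv2.convexHull(((proj(cam,place(B,q))+.5)*4*16).astype(np.int32)); cv2.fillPoly(out,[h],255,shift=4)
    return cv2.resize(out,(640,400),interpolation=cv2.INTER_AREA)/255.
def fit(name,q0,masks):
    def f(v):
        q=np.array([v[0],v[1],v[2]/100]); return sum(1-np.minimum(a:=sil(name,q,c),m).sum()/np.maximum(a,m).sum() for c,m in masks.items())
    v0=np.array([q0[0],q0[1],q0[2]*100]); S=np.vstack([v0]+[v0+d for d in([15,0,0],[0,15,0],[0,0,15])])
    r=minimize(f,v0,method="Nelder-Mead",options=dict(initial_simplex=S,xatol=.1,fatol=1e-4,maxiter=120))
    return np.array([r.x[0],r.x[1],r.x[2]/100]),r.fun
E
python3 - <<'E'
from fit import *
top=cv2.imread("pics/top0.png");g=cv2.resize(top,None,fx=4,fy=4,interpolation=cv2.INTER_CUBIC)
def seed(o,x):  # yaw from two pixels o->x
    return None
grab_frame("top");grab_frame("scene")
P=lambda u,z:at_z("top",u,z)
bt=P((305.2,174.8),94); e=P((320,170),67)-P((290,180.5),67) # leaves along y
yaw=np.arctan2(e[1],e[0])-np.pi/2   # guess, +y along e
gr=P((188.3,264),40);pn=P((178,222),8);d=pn-gr
h0=P((435,256),66);
print("bore by eye",bt.round(1),"leaf dir",e.round(),"tray len",np.linalg.norm(d[:2]))
rk=(P((435,254.5),66)+P((464,263),66))/2; re=P((464,263),66)-P((435,254.5),66); print("hole spacing",np.linalg.norm(re))
q0={"hinge_stand":(bt[0],bt[1],yaw),"tray":(gr[0],gr[1],np.arctan2(d[1],d[0])),"rack":(rk[0],rk[1],np.arctan2(re[1],re[0])+np.pi/2)}
for n in q0:
    for cams in(["top"],["scene"],["top","scene"]):
        ms={c:spotter.trace(n,c)[0]["region"].astype(float) for c in cams}
        q,f=fit(n,q0[n],ms); print(n,cams,q[:2].round(1),np.degrees(q[2]).round(1),"seed",np.round(q0[n],2),round(f,3))
for n in("tip_box","wash_bottle","amber_jar"):
    r=spotter.trace(n,"top")[0]["box"];print(n,P((r[0]+r[2]/2,r[1]+r[3]/2),50).round())
E
```

```text
bore by eye [671.5  24.7  94. ] leaf dir [ 26. -75.   0.] tray len 113.56185741489519
hole spacing 73.59126098164154
hinge_stand ['top'] [675.5  27. ] -159.2 seed [671.46  24.68  -2.81] 0.108
hinge_stand ['scene'] [668.   40.9] -157.0 seed [671.46  24.68  -2.81] 0.222
hinge_stand ['top', 'scene'] [674.6  29.9] -159.3 seed [671.46  24.68  -2.81] 0.374Traceback (most recent call last):
  File "<stdin>", line 16, in <module>
IndexError: list index out of range
```

Run:
```python
from fit import *
P=lambda u,z:at_z("top",u,z)
gr=P((188.3,264),40);pn=P((178,222),8);d=pn-gr
rk=(P((435,254.5),66)+P((464,263),66))/2; re=P((464,263),66)-P((435,254.5),66)
q0={"tray":(gr[0],gr[1],np.arctan2(d[1],d[0])),"rack":(rk[0],rk[1],np.arctan2(re[1],re[0])+np.pi/2)}
for n in q0:
    ms={}
    for c in("top","scene"):
        grab_frame(c)
        for k in range(3):
            r=spotter.trace(n,c)
            if r: ms[c]=r[0]["region"].astype(float);break
            grab_frame(c)
    for cs in(["top"],["scene"],["top","scene"]):
        if all(c in ms for c in cs):
            q,f=fit(n,q0[n],{c:ms[c] for c in cs}); print(n,cs,q[:2].round(1),np.degrees(q[2]).round(1),"seed",np.round(q0[n],2),round(f,3))
grab_frame("scene")
a=[r["box"] for r in spotter.look_for("slim_punch","scene")]; print(np.round(a))
print("collar on top z=72:",P((434.5,255.5),72).round(1),P((464.5,263.5),72).round(1))
print("handle top proj",P((435.5,255.3),134).round(1))
for n,u in(("tip",(272,230)),("bot",(352,162)),("jar",(285,147))): print(n,P(u,60).round())
for n,h in(("scene",134),("scene",72)): print(n)
print("slim handle top scene (197,213)->",at_z("scene",(197.3,213),134).round(1),"collar (201,305)->",at_z("scene",(201.3,235.5),72).round(1))
print(env.state()["time_s"])
```

```text
tray ['top'] [463.  315.9] 21.0 seed [4.6105e+02 3.1480e+02 3.3000e-01] 0.099
tray ['scene'] [461.2 321.4] 20.5 seed [4.6105e+02 3.1480e+02 3.3000e-01] 0.128
tray ['top', 'scene'] [463.6 317.3] 20.7 seed [4.6105e+02 3.1480e+02 3.3000e-01] 0.273
rack ['top'] [ 460.5 -325.6] -15.6 seed [ 4.6382e+02 -3.2695e+02 -3.0000e-01] 0.279
rack ['scene'] [ 461.2 -326.7] -17.9 seed [ 4.6382e+02 -3.2695e+02 -3.0000e-01] 0.208
rack ['top', 'scene'] [ 460.6 -326. ] -16.5 seed [ 4.6382e+02 -3.2695e+02 -3.0000e-01] 0.489
[[205. 218.  20.  22.]
 [222. 264.  16.  39.]
 [191. 210.  16.  30.]
 [191. 288.  16.  33.]]
collar on top z=72: [ 472.  -288.9   72. ] [ 451.7 -361.4   72. ]
handle top proj [ 470.5 -275.4  134. ]
tip [540. 108.  60.]
bot [710. -94.  60.]
jar [750.  75.  60.]
scene
scene
slim handle top scene (197,213)-> [ 473.3 -285.8  134. ] collar (201,305)-> [ 479.8 -291.1   72. ]
1.85
```

Run:
```python
from h import *
s=env.state(); print(s["ee_rot"],s["ee_pos"],s["gripper_width"],s["force"])
for u in((422,219),(449,219),(398,250)): print(at_z("top",u,90).round())
```

```text
[1.79994630e+02 6.82537072e-04 1.78636167e+01] [ 176.38837039 -547.294509    188.88126871] 91.30059472773496 [ 0.04501748 -0.07550869  0.32049457]
[ 560. -258.   90.]
[ 559. -324.   90.]
[ 486. -197.   90.]
```

```bash
python3 -m jog '0 0 0.2 0.8 2.3 0 1;0 0 0.4 1.5 4.6 0 1;0 0 0.6 2.3 6.9 0 1;0 0 0.6 3.1 9.2 0 1;0 0 0.6 3.8 11.5 0 1' && python3 -m jog '0 0 0 0.8 2.3 0 1;0 0 0 1.5 4.6 0 1;0 0 0 2.3 6.9 0 1;0 0 0 3.1 9.2 0 1;0 0 0 3.8 11.5 0 1'  && python3 -m jog '0 0 0 0.8 2.3 0 0.6;0 0 0 1.5 4.6 0 0.6;0 0 0 2.3 6.9 0 0.6;0 0 0 3.1 9.2 0 0.6;0 0 0 3.8 11.5 0 0.6'
```

```text
time_s: 2.48
ee_pos: [271.8, -258.1, 189.1]
ee_rot: [179.9, -0.0, 20.8]
force: [0.4, 0.4, 0.1]
gripper_width: 90.8
time_s: 3.1
ee_pos: [367.0, 29.7, 189.3]
ee_rot: [179.9, -0.1, 20.9]
force: [1.5, -0.5, 0.2]
gripper_width: 91.4
time_s: 3.72
ee_pos: [461.9, 317.4, 188.9]
ee_rot: [180.0, -0.0, 20.9]
force: [0.9, -0.2, -0.1]
gripper_width: 54.8
```

```bash
python3 -m jog '0 0 0 0 0 -2.4 0.6;0 0 0 0 0 -4.8 0.6;0 0 0 0 0 -6.5 0.6;0 0 0 0 0 -6.9 0.6;0 0 0 0 0 -6.9 0.4' 45 && python3 -m jog '0 0 0 0 0 0 0;0 0 0 0 0 0 0;0 0 0 0 0 0 0;0 0 0 0 0 0 0'
python3 - <<'E'
from h import *
save("top","t1.png",(140,190,100,100),5)
E
```

```text
time_s: 4.35
ee_pos: [462.0, 315.6, 16.9]
ee_rot: [-180.0, -0.0, 20.9]
force: [-0.5, -0.3, -0.2]
gripper_width: 47.5
time_s: 4.85
ee_pos: [461.6, 315.4, 17.0]
ee_rot: [-180.0, -0.1, 20.9]
force: [0.4, 0.2, 2.7]
gripper_width: 11.3
```

View pics/t1.png

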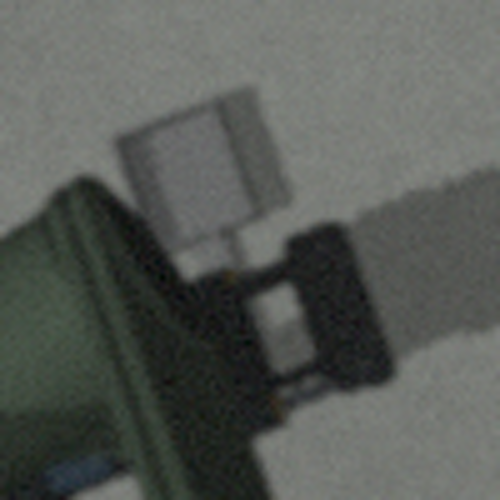

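```bash
python3 -m jog '0 0 0 0 0 0.4 0;0 0 0 -1.6 -0.6 0.4 0;0 0 0 -3.5 -1.35 0.4 0;0 0 0 -5.4 -2.1 0.4 0;0 0 0 -7.3 -2.8 0.4 0' && python3 -m jog '0 0 0 0.6 -1.6 0 0;0 0 0 1.2 -3.2 0 0;0 0 0 1.8 -4.8 0 0;0 0 0 2.4 -6.4 0 0;0 0 0 2.4 -6.4 0 0'
python3 - <<'E'
from h import *
save("top","t2.png",(150,120,250,190),3)
E
```

```text
time_s: 5.52
ee_pos: [277.2, 244.3, 26.5]
ee_rot: [180.0, 0.0, 20.8]
force: [0.3, 0.6, -1.7]
gripper_width: 11.5
time_s: 6.15
ee_pos: [339.7, 83.2, 26.7]
ee_rot: [180.0, -0.0, 20.6]
force: [-0.9, 0.3, -3.2]
gripper_width: 11.6
```

View pics/t2.png

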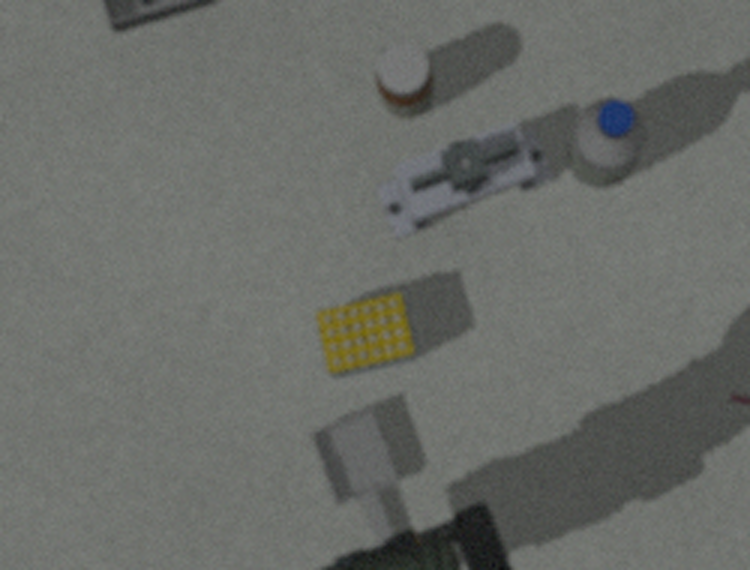

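The tray is held level and passes about 20 mm in front of the tip box. I'm continuing across and will re-measure the bore, which reads near (305,173) here against (305,175) earlier.

```bash
python3 -m jog '0 0 0.05 0.6 -1.6 0 0;0 0 0.05 1.2 -3.2 0 0;0 0 0.05 1.8 -4.8 0 0;0 0 0.05 2.5 -6.4 0 0;0 0 0.05 2.5 -6.4 0 0'
python3 - <<'E'
from h import *
from fit import place
def cr(i,l,t,w,h,s,pts):
    o=cv2.resize(i[t:t+h,l:l+w,::-1],None,fx=s,fy=s,interpolation=cv2.INTER_CUBIC)
    o=cv2.convertScaleAbs(o,alpha=1.7)
    for p,col in pts:
        x=((p-[l,t]+.5)*s).astype(int); cv2.circle(o,tuple(map(int,x)),2,col,-1)
    return o
q=(673,26,np.radians(20.9))
out=[]
C=[[x,y,60] for x in(-25,25) for y in(-55,55)]; B=[[x,y,94] for x in(-15,15) for y in(-15,15)]
for c,(l,t,w,h) in(("top",(270,135,80,70)),("scene",(310,180,80,70))):
    im=grab_frame(c)
    pts=[(p,(0,0,255)) for p in proj(c,place(np.array(C,float),q))]+[(p,(0,255,0)) for p in proj(c,place(np.array(B,float),q))]+[(proj(c,[[673,26,94]])[0],(0,255,255))]
    if c=="top": print([p[0].round(1) for p in pts])
    out+=[cr(im,l,t,w,h,5,[]) ,cr(im,l,t,w,h,5,pts)]
m=np.vstack([np.hstack(out[:2]),np.hstack(out[2:])])
cv2.imwrite("pics/m2.png",m[:,:800])
E
```

```text
time_s: 6.82
ee_pos: [403.3, -75.9, 26.6]
ee_rot: [179.9, -0.1, 21.0]
force: [0.3, 1.1, -2.2]
gripper_width: 11.5
[array([328.8, 178.1]), array([287.9, 193.9]), array([321.4, 160. ]), array([280.6, 175.6]), array([312.6, 177.6]), array([301.2, 182. ]), array([308.1, 166.4]), array([296.7, 170.8]), array([304.7, 174.2])]
```

View pics/m2.png

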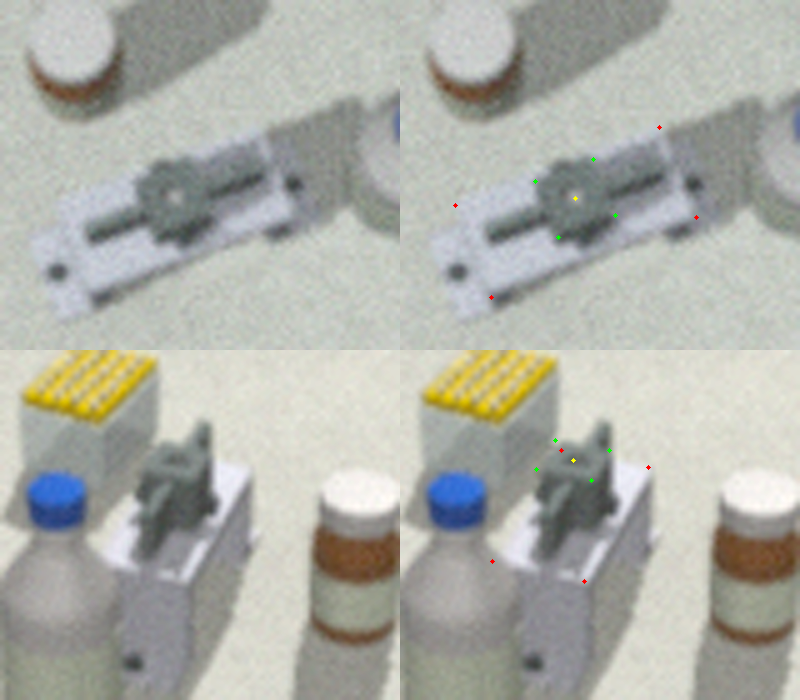

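```bash
python3 -m jog '0 0 0 1.4 0.53 0 0;0 0 0 2.8 1.06 0 0;0 0 0 4.2 1.6 0 0;0 0 0 5.6 2.12 0 0;0 0 0 6.87 2.6 0 0' && python3 -m jog '0 0 0 0 0 -0.2 0;0 0 0 0 0 -0.4 0;0 0 0 0 0 -0.4 0'
python3 - <<'E'
from fit import *
for c in("top","scene"):
    im=grab_frame(c); cv2.imwrite(f"pics/u_{c}.png",np.ascontiguousarray(im[:,:,::-1]))
a=cv2.imread("pics/u_top.png")[110:230,230:390];b=cv2.imread("pics/u_scene.png")[140:260,280:440]
m=np.hstack([cv2.resize(x,None,fx=2.5,fy=2.5,interpolation=cv2.INTER_CUBIC) for x in(a,b)]);cv2.imwrite("pics/m3.png",cv2.convertScaleAbs(m,alpha=1.7))
E
```

```text
time_s: 7.55
ee_pos: [573.0, -7.0, 26.1]
ee_rot: [-180.0, 0.1, 21.3]
force: [0.4, 0.3, -2.8]
gripper_width: 11.6
time_s: 7.92
ee_pos: [571.8, -8.4, 17.1]
ee_rot: [-179.9, 0.0, 21.2]
force: [-1.2, 3.1, 4.0]
gripper_width: 11.5
```

View pics/m3.png

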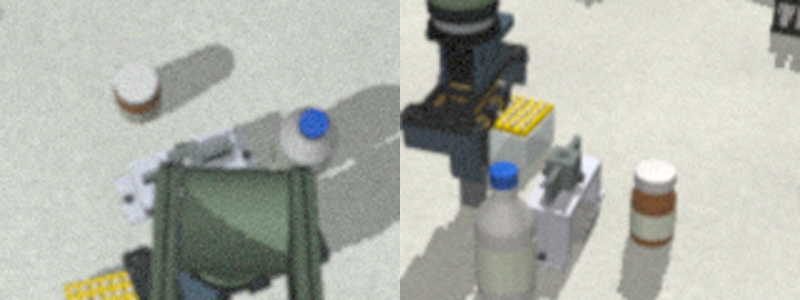

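```bash
python3 -m jog '0 0 0 0 0 0 0.4;0 0 0 0 0 0 0.4;0 0 0 0 0 0 0.4;0 0 0 0 0 2 0.4;0 0 0 0 0 4.4 0.4' && python3 -m jog '0 0 0 -0.4 -2 2 0.4;0 0 0 -1.2 -4.2 2.4 0.4;0 0 0 -2 -6.4 2.4 0.4;0 0 0 -2.8 -8.5 2.4 0.4;0 0 0 -4 -11.2 2.4 0.4'
python3 - <<'E'
from fit import *
im=grab_frame("top")
r=spotter.trace("tray","top"); grab_frame("scene")
save("top","t4.png",(260,120,130,120),5)
print([(x["box"],x["conf"]) for x in r][:2],env.state()["ee_pos"])
E
```

```text
time_s: 8.65
ee_pos: [572.1, -10.0, 126.2]
ee_rot: [-179.9, 0.2, 21.1]
force: [0.5, 1.0, 0.2]
gripper_width: 36.7
time_s: 9.28
ee_pos: [477.0, -281.2, 186.3]
ee_rot: [180.0, -0.0, 21.1]
force: [0.3, -0.1, 0.1]
gripper_width: 36.2
[([295.3, 184.8, 27.7, 42.2], 0.77)] [ 477.08197209 -280.23266664  186.05518155]
```

View pics/t4.png

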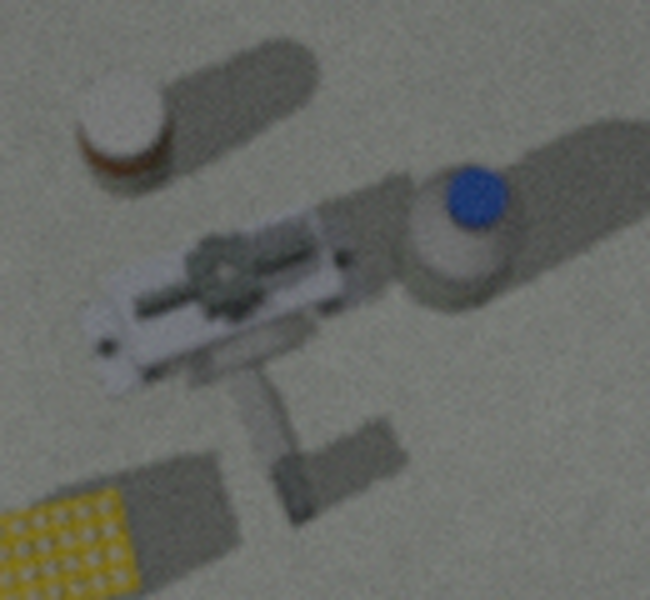

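Run:
```python
from h import *
P=lambda u,z:at_z("top",(260+u[0]/5-.5,120+u[1]/5-.5),z)
u=np.array([.934,.357])
r=(P((189,383),0)+P((314,333),8))/2
print("pan centre",r[:2]+33*u, "grip",P((288,470),55), P((302,520),0))
for z in (0,55):
    print(proj("top",[[573.5,-8,z]])*1)
```

```text
pan centre [676.7038311   25.15479318] grip [580.63953344  -3.87490982  55.        ] [560.95977325 -11.92500558   0.        ]
[[318.32174625 218.71645736]]
[[318.79397869 216.32580713]]
```

```bash
python3 -m jog '0 0 0 -0.2 -0.3 0 0.4;0 0 0 -0.2 -0.3 -1.3 0.4;0 0 0 -0.2 -0.3 -2.6 0.4;0 0 0 -0.2 -0.3 -3.7 0.4;0 0 0 -0.2 -0.3 -3.9 0.4' 50 && python3 -m jog '0 0 0 0 0 0 0;0 0 0 0 0 0 0;0 0 0 0 0 0 0;0 0 0 0 0 0 0'
```

```text
time_s: 10.1
ee_pos: [472.0, -285.2, 87.2]
ee_rot: [-179.8, 0.1, 21.2]
force: [0.6, -1.1, 0.3]
gripper_width: 36.4
time_s: 10.6
ee_pos: [473.6, -287.2, 90.1]
ee_rot: [179.9, -0.1, 21.1]
force: [0.4, 0.9, 4.1]
gripper_width: 16.5
```

```bash
python3 -m jog '0 0 0 0 0 1 0;0 0 0 0 0 2 0;0 0 0 0 0 3 0;0 0 0 0 0 4.2 0;0 0 0 0 0 4.2 0' && python3 -m jog '0 0 0 1.2 1.9 0 0;0 0 0 2.4 3.8 0 0;0 0 0 3.6 5.7 0 0;0 0 0 4.8 7.6 0 0;0 0 0 6 9.5 0 0'  && python3 -m jog '0 0 0 1 1.5 0 0;0 0 0 2 2.8 0 0;0 0 0 2 2.8 0 0;0 0 0 2 2.8 0 0'
python3 - <<'E'
from fit import *
for c in("top","scene"):
    im=grab_frame(c); cv2.imwrite(f"pics/v_{c}.png",np.ascontiguousarray(im[:,:,::-1]))
a=cv2.imread("pics/v_top.png")[135:215,265:345];b=cv2.imread("pics/v_scene.png")[140:240,300:400]
m=np.hstack([cv2.resize(a,(400,500),interpolation=cv2.INTER_CUBIC)[:0+500],cv2.resize(b,(400,400),interpolation=cv2.INTER_CUBIC).copy() if 0 else cv2.resize(b[:, :80],(400,500),interpolation=cv2.INTER_CUBIC)])
cv2.imwrite("pics/m5.png",cv2.convertScaleAbs(m,alpha=1.7)); print(env.state()["ee_pos"],env.state()["force"])
E
```

```text
time_s: 11.22
ee_pos: [473.8, -287.7, 195.9]
ee_rot: [179.8, -0.2, 21.1]
force: [0.4, 0.4, -1.5]
gripper_width: 16.5
time_s: 11.85
ee_pos: [622.6, -47.9, 191.9]
ee_rot: [-180.0, 0.2, 21.1]
force: [1.0, -1.6, -0.8]
gripper_width: 16.5
time_s: 12.35
ee_pos: [671.7, 20.1, 192.2]
ee_rot: [-180.0, 0.2, 21.1]
force: [-1.2, 0.1, -0.8]
gripper_width: 16.8
[671.86805055  19.47290542 193.22451239] [ 0.08484603 -0.99590286 -0.8768767 ]
```

View pics/m5.png

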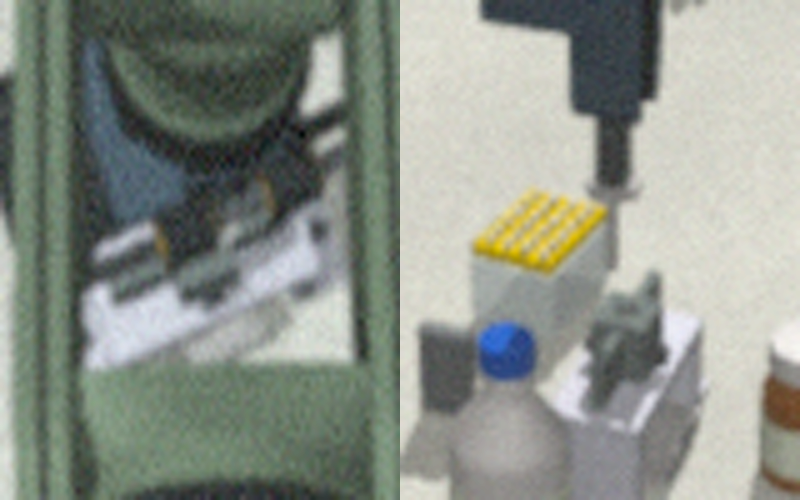

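Run:
```python
from h import *
for z in(121,169): print(z,proj("scene",[[671.9,19.5,z]]))
im=cv2.imread("pics/v_scene.png").astype(int)
print(im[180:196,336:350].sum(2))
B=[[674.5,27,94],[677.5,27,94],[674.5,30,94]]
print(proj("scene",B),proj("top",B))
s=np.mean([grab_frame("scene") for _ in range(4)],axis=0); print("hinge");print(s[196:208,338:353].sum(2).astype(int))
print(env.state()["ee_pos"].round(1))
```

```text
121 [[342.24728871 193.76768254]]
169 [[342.35793975 177.79617047]]
[[344 344 310 282 261 234 214 233 287 319 331 341 373 367]
 [313 329 312 300 284 243 221 272 348 367 371 372 373 370]
 [322 297 282 258 240 215 220 283 359 374 370 376 375 374]
 [305 278 261 228 207 208 215 281 368 374 371 379 371 373]
 [263 260 240 231 242 223 217 280 372 374 371 375 379 370]
 [241 234 221 257 276 241 231 282 368 374 378 373 378 368]
 [228 235 263 294 268 231 223 297 365 385 385 381 383 378]
 [211 255 292 284 264 226 224 278 369 376 385 384 375 380]
 [247 286 284 269 248 227 222 274 364 375 384 380 384 386]
 [285 289 268 269 252 227 217 279 367 377 378 382 375 377]
 [290 269 270 264 251 231 213 283 364 379 380 377 381 382]
 [261 273 269 266 243 230 215 278 363 376 390 381 382 376]
 [269 264 261 265 250 226 228 287 382 377 381 392 388 383]
 [251 263 260 255 261 232 233 309 368 378 377 379 383 367]
 [268 261 262 274 267 281 321 346 375 373 378 379 364 322]
 [245 249 265 257 272 312 364 372 375 372 375 371 345 282]]
[[344.78592165 201.57682953]
 [345.67304684 201.99044873]
 [345.51422358 201.09002339]]
[... 171 characters left out ...]
 337 351 363 370 372 363 318 262 230 185 192 296]
 [230 243 288 320 297 300 316 330 325 280 241 209 156 186 299]
 [239 250 275 276 249 246 247 263 265 249 236 215 180 207 307]
 [247 259 267 253 236 232 215 219 220 233 232 232 217 228 295]
 [249 259 258 240 231 199 184 181 186 208 231 240 234 225 281]
 [252 238 239 232 229 200 182 187 188 199 233 232 227 203 273]
 [245 230 231 235 232 220 215 221 222 226 239 228 203 173 277]
 [216 193 201 208 217 218 224 234 232 240 240 211 168 158 281]
 [199 164 162 171 181 183 192 205 205 220 216 181 148 153 277]
 [180 155 155 172 193 199 184 173 168 181 181 155 129 152 277]
 [158 156 164 197 224 220 184 156 160 155 143 133 127 159 282]]
[672.4  19.7 194.1]
```

```bash
python3 -m jog '0 0 0 0.1 0.3 0 0;0 0 0 0.1 0.3 -0.3 0;0 0 0 0.1 0.3 -0.6 0;0 0 0 0.1 0.3 -0.8 0;0 0 0 0.1 0.3 -0.8 0'
python3 - <<'E'
from h import *
p=np.mean([env.state()["ee_pos"] if grab_frame("scene") is not None else 0 for _ in range(4)],axis=0);print(p.round(1))
s=np.mean([grab_frame("scene") for _ in range(3)],axis=0); print(s[186:206,338:353].sum(2).astype(int))
print(proj("scene",[p-[0,0,72]]), proj("scene",[[675,27,94]]))
E
```

```text
time_s: 13.28
ee_pos: [674.9, 28.1, 173.0]
ee_rot: [-180.0, 0.1, 21.1]
force: [0.2, -0.5, -0.6]
gripper_width: 16.6
[675.4  28.  173.9]
[[260 288 281 294 345 337 287 220 241 302 330 344 366 378 371]
 [292 280 273 304 360 365 317 227 259 333 373 377 381 379 376]
 [281 267 266 300 352 366 322 225 257 332 377 387 387 379 375]
 [270 263 268 305 353 367 320 227 255 335 375 379 376 381 377]
 [266 262 267 305 358 368 329 234 255 338 379 379 379 376 377]
 [268 264 269 309 366 379 331 228 258 340 380 385 386 379 377]
 [268 270 266 310 369 375 334 231 260 343 383 382 376 374 378]
 [265 266 270 314 375 377 335 234 256 334 380 369 344 360 373]
 [264 272 270 312 372 376 320 228 256 337 361 329 294 308 344]
 [261 264 264 306 367 368 324 231 259 326 336 280 245 244 312]
 [248 253 270 330 363 367 312 230 259 320 304 246 213 213 306]
 [230 240 282 340 351 339 285 227 258 295 267 230 189 195 302]
 [230 244 292 322 296 285 249 222 240 269 240 216 150 191 302]
 [234 252 272 280 244 240 235 225 232 248 233 214 175 206 303]
 [251 257 271 251 241 226 218 219 220 228 235 228 220 231 300]
 [249 252 253 241 228 203 177 186 185 208 236 235 237 221 281]
 [247 235 233 230 223 202 173 188 184 205 231 235 226 201 283]
 [240 233 232 234 228 205 180 193 217 223 233 232 199 175 283]
 [219 188 200 208 212 203 161 191 231 235 236 218 166 157 282]
 [202 159 163 170 183 171 165 178 208 220 220 185 139 151 280]]
[[345.32002992 199.00430866]] [[344.93359729 201.64568302]]
```

```bash
python3 -m jog '0 0 0 -0.03 -0.04 0 0;0 0 0 -0.03 -0.04 -0.2 0;0 0 0 -0.03 -0.04 -0.35 0;0 0 0 -0.03 -0.04 -0.45 0;0 0 0 -0.03 -0.04 -0.45 0'
```

```text
time_s: 14.25
ee_pos: [674.3, 27.1, 162.2]
ee_rot: [-180.0, 0.0, 21.1]
force: [-0.7, 0.2, 0.1]
gripper_width: 16.8
```

```bash
python3 -m jog '0 0 0 0 0 -0.1 0;0 0 0 0 0 -0.2 0;0 0 0 0 0 -0.3 0;0 0 0 0 0 -0.3 0'
```

```text
time_s: 14.75
ee_pos: [674.2, 27.1, 154.6]
ee_rot: [-180.0, 0.0, 21.1]
force: [-0.3, -1.0, -1.0]
gripper_width: 16.7
```

```bash
python3 -m jog '0 0 0 0 0 -0.15 0;0 0 0 0 0 -0.3 0;0 0 0 0 0 -0.45 0' && python3 -m jog '0 0 0 0 0 -0.15 0;0 0 0 0 0 -0.3 0;0 0 0 0 0 -0.4 0;0 0 0 0 0 -0.4 0'
```

```text
time_s: 15.12
ee_pos: [674.6, 27.1, 143.7]
ee_rot: [180.0, -0.0, 21.1]
force: [0.1, 0.1, 1.5]
gripper_width: 17.0
time_s: 15.62
ee_pos: [674.3, 27.1, 133.4]
ee_rot: [-180.0, 0.0, 21.1]
force: [-0.3, 0.4, -1.0]
gripper_width: 16.6
```

```bash
python3 -m jog '0 0 0 0 0 -0.1 0;0 0 0 0 0 -0.1 0'
python3 - <<'E'
from h import *
im=grab_frame("scene")[145:245,300:400,::-1]
cv2.imwrite("pics/m6.png",cv2.convertScaleAbs(cv2.resize(im,None,fx=6,fy=6,interpolation=cv2.INTER_CUBIC),alpha=1.7))
print(proj("scene",[env.state()["ee_pos"]-np.array([0,0,18])]),[(np.round(r["box"]),r["conf"]) for r in spotter.look_for("pin","scene")+spotter.look_for("pin","top")])
E
```

```text
time_s: 15.88
ee_pos: [674.4, 27.1, 131.2]
ee_rot: [-180.0, 0.0, 21.1]
force: [0.3, 0.3, -0.5]
gripper_width: 17.0
[[344.86617238 195.37721199]] []
```

View pics/m6.png

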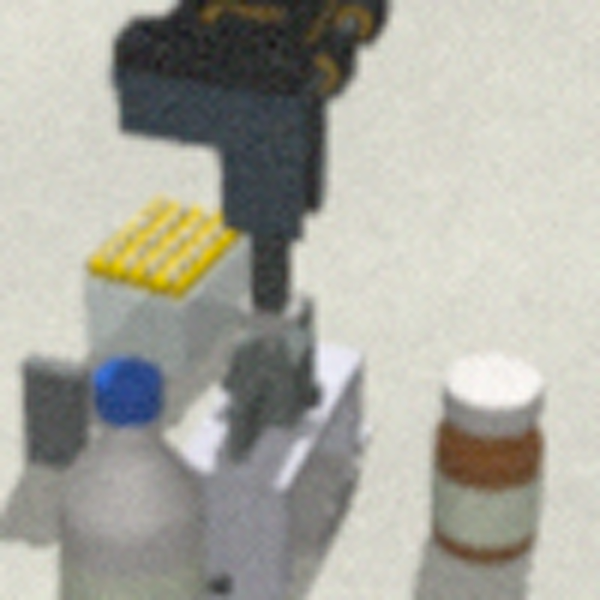

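The punch is fully in the bore and hasn't slipped, with its tip at about 59 mm. That is below the catches, so the pin must have dropped. Now I'll raise the punch and return it to the rack.

```bash
python3 -m jog '0 0 0 0 0 0.7 0;0 0 0 0 0 1.5 0;0 0 0 0 0 2.6 0;0 0 0 0 0 2.6 0' && python3 -m jog '0 0 0 -1.2 -1.9 0 0;0 0 0 -2.4 -3.8 0 0;0 0 0 -3.6 -5.7 0 0;0 0 0 -4.8 -7.6 0 0;0 0 0 -6 -9.5 0 0' && python3 -m jog '0 0 0 -1 -1.5 0 0;0 0 0 -2 -3 0 0;0 0 0 -2 -3 0 0;0 0 0 -2 -3 0 0'
python3 - <<'E'
from h import *
p=[]
for _ in range(3): grab_frame("top"); p.append(env.state()["ee_pos"])
print(np.mean(p,axis=0))
E
```

```text
time_s: 16.52
ee_pos: [676.3, 27.1, 200.3]
ee_rot: [179.9, -0.4, 21.1]
force: [-0.2, -0.6, -1.8]
gripper_width: 16.7
time_s: 17.15
ee_pos: [523.0, -211.6, 195.8]
ee_rot: [-180.0, 0.0, 21.1]
force: [0.5, -0.3, -1.5]
gripper_width: 16.7
time_s: 17.65
ee_pos: [474.4, -285.0, 196.0]
ee_rot: [-179.9, -0.0, 21.1]
force: [-0.2, 0.0, -0.8]
gripper_width: 16.8
[ 474.93428693 -284.49868101  196.08534126]
```

```bash
python3 -m jog '0 0 0 -0.05 -0.12 -0.8 0;0 0 0 -0.05 -0.12 -1.8 0;0 0 0 -0.05 -0.12 -2.8 0;0 0 0 -0.05 -0.12 -3.7 0;0 0 0 -0.05 -0.12 -3.9 0' && python3 -m jog '0 0 0 0 0 -0.2 0;0 0 0 0 0 -0.3 0;0 0 0 0 0 -0.3 0'
```

```text
time_s: 18.42
ee_pos: [472.9, -287.0, 97.4]
ee_rot: [-179.8, 0.1, 21.2]
force: [-0.1, 0.3, -1.1]
gripper_width: 16.7
time_s: 18.8
ee_pos: [473.6, -288.5, 91.9]
ee_rot: [180.0, -0.0, 21.1]
force: [0.1, 0.4, -0.7]
gripper_width: 16.9
```

```bash
python3 -m jog '0 0 0 0 0 -0.06 0;0 0 0 0 0 -0.1 0;0 0 0 0 0 -0.1 0'
```

```text
time_s: 19.18
ee_pos: [473.7, -288.6, 90.1]
ee_rot: [179.9, -0.1, 21.1]
force: [-0.7, 1.4, 5.0]
gripper_width: 16.6
```

Collar contact at 5 N, at the height where I first picked it up. I'm releasing, lifting clear, and going back towards the tray grip.

```bash
python3 -m jog '0 0 0 0 0 0 0.4;0 0 0 0 0 0 0.4;0 0 0 0 0 0 0.4;0 0 0 0 0 2 0.4;0 0 0 0 0 4 0.4' && python3 -m jog '0 0 0 0.9 2.2 0 0.4;0 0 0 1.7 4.4 0 0.4;0 0 0 2.5 6.6 0 0.4;0 0 0 3.3 8.9 0 0.4;0 0 0 3.9 11.1 0 0.4'
python3 - <<'E'
from h import *
b=grab_frame("scene")[195:290,140:260,::-1];a=grab_frame("top")[225:290,400:490,::-1]
m=np.hstack([cv2.resize(b,(400,317),interpolation=cv2.INTER_CUBIC),cv2.resize(a,(400,317),interpolation=cv2.INTER_CUBIC)])
cv2.imwrite("pics/m7.png",cv2.convertScaleAbs(m,alpha=1.7))
E
```

```text
time_s: 19.8
ee_pos: [472.9, -288.2, 189.4]
ee_rot: [-179.9, 0.1, 21.1]
force: [0.4, 0.1, 0.0]
gripper_width: 36.6
time_s: 20.42
ee_pos: [571.3, -8.9, 188.7]
ee_rot: [180.0, -0.0, 21.1]
force: [1.0, -0.2, 0.7]
gripper_width: 36.3
```

View pics/m7.png

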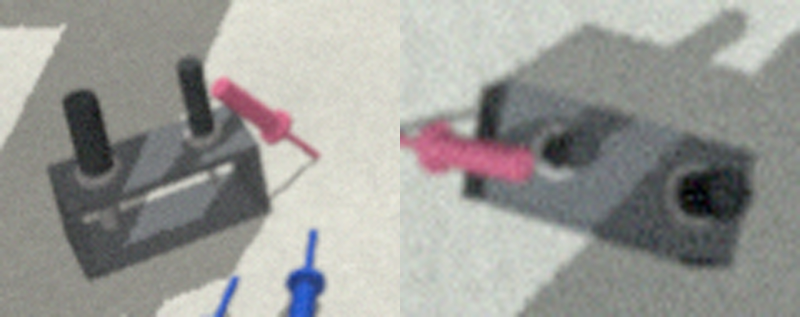

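The slim punch stands upright in its hole with the thick one untouched. The pink and blue look-alikes are now in different poses than at the start. I'll check from saved frames when that happened while I regrip the tray.

```bash
python3 - <<'E'
from h import *
for n,i in(("0",cv2.imread("pics/scene0.png")),("t8",cv2.imread("pics/u_scene.png")),("t12",cv2.imread("pics/v_scene.png")),("now",grab_frame("scene")[:,:,::-1])):
    i=np.ascontiguousarray(i)[190:340,150:300].astype(int);o=[]
    for m in((i[...,2]>i[...,1]+40)&(i[...,0]>i[...,1]+8),(i[...,0]>i[...,2]+40)):
        k,_,st,ce=cv2.connectedComponentsWithStats(m.astype(np.uint8)); o+=[[*(st[j,:2]+[150,190]),*st[j,2:5]] for j in range(1,k) if st[j,4]>15]
    print(n,np.array(o).tolist())
E
python3 -m jog '0 0 0 0 0 -2 0.4;0 0 0 0 0 -4 0.4;0 0 0 0 0 -5.8 0.4;0 0 0 0 0 -6.7 0.4;0 0 0 0 0 -6.85 0.4' 45 && python3 -m jog '0 0 0 0 0 0 0;0 0 0 0 0 0 0;0 0 0 0 0 0 0;0 0 0 0 0 0 0'
```

```text
0 [[227, 205, 11, 25, 92], [226, 227, 13, 28, 166], [203, 240, 13, 31, 210]]
t8 [[204, 219, 23, 18, 139], [225, 264, 12, 39, 225], [190, 278, 21, 42, 258]]
t12 [[204, 219, 23, 18, 126], [225, 264, 12, 39, 220], [190, 278, 21, 42, 261]]
now [[204, 219, 23, 18, 136], [225, 264, 12, 39, 220], [190, 278, 21, 42, 261]]
time_s: 21.2
ee_pos: [569.2, -12.2, 16.0]
ee_rot: [-179.9, 0.2, 21.0]
force: [0.9, -0.1, 0.5]
gripper_width: 36.8
time_s: 21.7
ee_pos: [571.3, -10.9, 18.8]
ee_rot: [180.0, -0.1, 21.1]
force: [-1.6, 0.1, 5.9]
gripper_width: 11.3
```

The look-alikes had already toppled at t=1.85 s, before my first move, since the spotter boxes from then match their current poses. They fell on their own. Now I'll draw the tray out.

```bash
python3 -m jog '0 0 0 -0.6 -0.23 0 0;0 0 0 -1.4 -0.53 0 0;0 0 0 -2.3 -0.88 0 0;0 0 0 -3.2 -1.22 0 0;0 0 0 -4.1 -1.57 0 0' && python3 -m jog '0 0 0 0 0 0 0;0 0 0 0 0 0 0.3;0 0 0 0 0 0 0.3;0 0 0 0 0 0 0.3' && python3 -m jog '0 0 0 0 0 2 0.3;0 0 0 0 0 4 0.3;0 0 0 -2 -1 6 0.3;0 0 0 -4 -2 6 0.3;0 0 0 -6 -3 6 0.3'
python3 - <<'E'
from h import *
b=grab_frame("scene")[130:260,290:420,::-1];a=grab_frame("top")[130:260,250:380,::-1]
m=np.hstack([cv2.resize(x,(400,400),interpolation=cv2.INTER_CUBIC) for x in(b,a)])
cv2.imwrite("pics/m8.png",cv2.convertScaleAbs(m,alpha=1.7))
for q in("pin","tray"): print(q,[(c,np.round(r["box"]).tolist(),round(r["conf"],2)) for c in("top","scene") for r in spotter.look_for(q,c)][:6])
E
```

```text
time_s: 22.32
ee_pos: [469.6, -50.6, 18.7]
ee_rot: [179.8, -0.3, 21.1]
force: [3.8, 1.9, 5.2]
gripper_width: 11.7
time_s: 22.82
ee_pos: [467.8, -50.1, 17.3]
ee_rot: [-180.0, 0.0, 21.1]
force: [-0.1, -0.5, -0.4]
gripper_width: 27.3
time_s: 23.45
ee_pos: [317.2, -125.8, 168.3]
ee_rot: [179.9, -0.1, 21.2]
force: [0.4, -2.0, -0.3]
gripper_width: 27.5
pin [('top', [321.0, 205.0, 3.0, 16.0], 0.42)]
tray [('top', [303.0, 206.0, 36.0, 60.0], 0.73), ('scene', [268.0, 194.0, 47.0, 32.0], 0.9), ('scene', [193.0, 210.0, 15.0, 31.0], 0.66)]
```

View pics/m8.png

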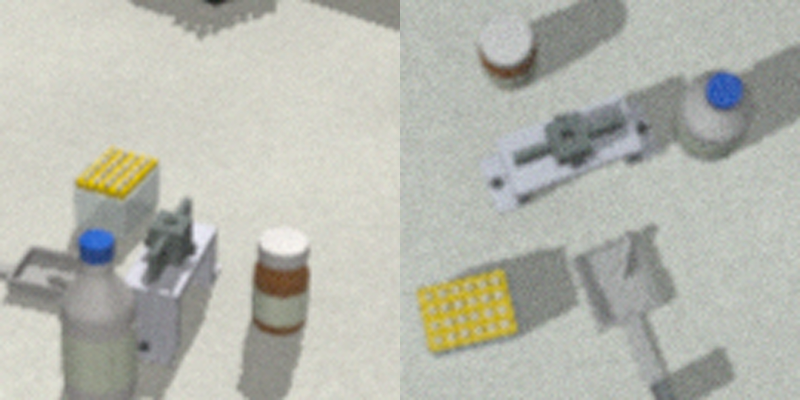

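The pin lies in the pan near (630,255) in the crop, the bore is now dark and empty, and the pan is well clear of the stand. The bystanders haven't moved.

```bash
python3 -c "
from workcell import env
print(env.state()['time_s'],env.state()['force']);print(env.job_done())"
```

```text
23.75 [-0.34768943  0.32961476  0.25212694]
the job is handed in; nothing more can be done
None
```

I set the tray under the bore and drove the pin out with the slim punch. I then put the punch back in its original rack hole, drew the tray out about 110 mm, and handed in at 23.75 s. The hand-in reports no verdict.

**Last checks**
- **Pin:** the last picture shows it lying in the pan, and the bore reads dark and empty. The pin detection there was a weak one (confidence 0.42, top camera only).
- **Tray:** flat on the bench by eye. Its pan centre was within about 5 mm of the bore when the pin fell.
- **Punch:** upright in its hole, with 5 N collar contact at the height where I first gripped it. The thick punch was untouched.
- **Rest of the scene:** bystanders in place by eye, and the gripper is clear of everything.

**Not confirmed**
- **Push on the pin:** I never read the 5–10 N push; the force read near zero at each stop. That the punch pushed it, as step 2 needs, rests on the punch's depth (tip about 59 mm above the bench) and the pin's landing.
- **Look-alikes:** the pink and blue punches fell over during the run. The blue ones were already down at 1.85 s, before the arm's first move. The pink one fell before 8 s, while the arm was not working at the rack, so I believe all three toppled by themselves.

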